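Slide the button tins into the sewing table rack

TASK

Put the three round button tins away in the rack: slide the red one along the table into the lane between the two rails until it rests against the end stop, then the yellow one up against it, then the blue one up against that, so that they stand upright in single file without gaps. Only slide them: do not lift them or tip them over. Leave the glass jar, the scissors and the green tape measure where they are.

Things in the scene. Friction and masses are not known exactly. Their poses are not given: they have to be found in the camera images.
- rack: rack fixed to the table: two straight aluminium rails 26 mm high, 10 mm thick, forming a lane 98 mm wide inside and 285 mm long, closed at the far end by a stop. Origin: centre of the lane's mouth (where the straight rails begin) at table level; x runs level down the lane to the stop (roughly to the robot's left, world +y), y across, z up. No raised floor: tins slide on the table.
- rack_stop (a point): centre of the inner face of the rack's orange end stop (40 mm high), at table level, at x = 285 mm in the rack's frame. Tins touching one another and the stop have centres at rack x = 239, 147, 55 mm
- rack_flare (a point): middle between the tips of the two orange flared rail ends, 26 mm high, that widen the lane's entry from 98 mm at the mouth to about 145 mm here, 45 mm before the mouth; at table level
- tin_red: red closed round tin, upright, 92 mm in diameter, 60 mm tall, 0.2 to 0.4 kg, white dots on its flat lid; too wide to grasp; stands loose on the table and slides without tipping when pushed low from the side. Origin: centre of its underside, z up; yaw means nothing. Starts on the robot's right, outside the lane's mouth; the three tins stand in any arrangement.
- tin_yellow: yellow closed round tin, upright, 92 mm in diameter, 60 mm tall, 0.2 to 0.4 kg, white dots on its flat lid; too wide to grasp; stands loose on the table and slides without tipping when pushed low from the side. Origin: centre of its underside, z up; yaw means nothing. Starts on the robot's right, outside the lane's mouth; the three tins stand in any arrangement.
- tin_blue: blue closed round tin, upright, 92 mm in diameter, 60 mm tall, 0.2 to 0.4 kg, white dots on its flat lid; too wide to grasp; stands loose on the table and slides without tipping when pushed low from the side. Origin: centre of its underside, z up; yaw means nothing. Starts on the robot's right, outside the lane's mouth; the three tins stand in any arrangement.
- jar: bystander: glass jar with a wooden lid, 88 mm in diameter, 99 mm tall, beyond the left end of the rack. Origin: centre of its underside, z up
- scissors: bystander: scissors with yellow handles lying flat on the table beyond the rack, about 140 mm long, 76 mm wide, 12 mm high. Origin: near their middle, under them; x axis towards the blade tips, z up
- tape: bystander: round green tape measure lying flat between robot and rack, 64 mm in diameter, 22 mm high, with a small metal tab at +x. Origin: centre of its underside, z up
There are look-alikes about, which are no part of the job. Of the things like the tin_blue, leave any that is orange; of the rest the smaller one is meant.

How it is judged (in metres and radians):
On the way, in this order (a step that is already met when the one before it is completed fails the run):
1. the red tin stands in the lane against the end stop (angle between tin_red's own z axis and vertical below 0.1 rad and y of tin_red in the frame of rack between -0.012 and 0.012 m and x of tin_red in the frame of rack above 0.03 m and height (world z) of tin_red below 0.008 m and linear speed of tin_red below 0.015 m/s and x of tin_red in the frame of rack above 0.231 m), for 0.2 s.
2. the yellow tin stands in the lane against the red one (all of step 1 and angle between tin_yellow's own z axis and vertical below 0.1 rad and y of tin_yellow in the frame of rack between -0.012 and 0.012 m and x of tin_yellow in the frame of rack above 0.03 m and height (world z) of tin_yellow below 0.008 m and linear speed of tin_yellow below 0.015 m/s and horizontal distance between tin_yellow and tin_red below 0.099 m), for 0.2 s.
3. the blue tin stands in the lane against the yellow one (all of step 2 and angle between tin_blue's own z axis and vertical below 0.1 rad and y of tin_blue in the frame of rack between -0.012 and 0.012 m and x of tin_blue in the frame of rack above 0.03 m and height (world z) of tin_blue below 0.008 m and linear speed of tin_blue below 0.015 m/s and horizontal distance between tin_blue and tin_yellow below 0.099 m), for 0.2 s.
At the end, for the whole second after the job is handed in: All three tins stand on the table in the lane, at rest and upright (within 0.1 rad), centred between the rails (within 12 mm), all between the straight rails: red nearest the stop with a gap of at most 8 mm, yellow next with at most 7 mm of gap to red, blue last with at most 7 mm of gap to yellow (all of step 3); the robot touches nothing.
It fails at once if a tin is tipped by more than 0.4 rad (angle between any of tin_red, tin_yellow, tin_blue's own z axis and vertical above 0.4 rad).
It fails at once if a tin is lifted by more than 25 mm (height (world z) of any of tin_red, tin_yellow, tin_blue above 0.025 m).
It fails at once if the jar, scissors or tape measure is moved by more than 20 mm (distance of any of jar, scissors, tape from where it was at the start of the episode above 0.02 m).
It also fails if it takes over 72 s, if anything falls off the work surface, if the arm or the gripper's body presses on something with over 40 N, if the wrist force passes 120 N, or if a joint passes its speed limit or range.

ROBOT

A 6-joint arm with a two-finger parallel gripper is mounted at the origin on the work surface. World frame = base frame: x ahead of the robot, y to its left, z up, the work surface at z = 0. Lengths are in mm, angles in rad, forces in N, time in s.
With the tool pointing down it reaches from about 350 to 925 mm from the base axis. Payload 6.4 kg.
Tool frame: the origin (TCP) lies on the centre line of the jaws, within the pads' length; the fingertips stand finger_overhang ahead of it and the grasp point (between the pads) lies 2 mm behind it (finger_overhang is the distance from the TCP to the fingertips, in mm); z points along the fingers, y is the line along which they close (so a half turn about z gives the same grasp; the last joint's range is limited). The gripper opens to 85 mm and grips with 20 to 120 N. Pads are 22 mm wide; open, the fingers measure 114 mm over their backs; the gripper's body (76 mm by 85 mm) begins 54 mm behind the grasp point. The pads swing forward as they close: fully open they stand 13 mm farther back than shut.
Start: joints at [1.084, 0.245, 1.558, -0, 1.339, -0.174], TCP at [200.018, 618.472, 248.29] pointing down, gripper open.
Joint ranges: [-3.13, 3.13], [-1.02, 2.26], [0.13, 2.54], [-0.95, 4.09], [0.21, 2.88], [-2.74, 2.74]. Speed limits (rad/s): [2.57, 2.57, 3.14, 3.14, 3.14, 3.14].

INTERFACE

Orientations are given as a unit quaternion [x, y, z, w].
In Python, from rig import * gives the robot as it stands. The module is installed in compiled form; this text tells all that it offers. Calls block until the motion is done:
- move_to(position, orientation): joint-space move of the TCP to a pose.
- move_l(position, rot=None, rate=150, guard=None): straight line of the TCP; rot=None keeps the orientation; rate is the mean speed in mm/s. With guard (N) it stops when the force on the tool has changed by that much, and returns True; else False.
- movej(angles): joint-space move.
- set_gripper(opening, force=None): finger opening in mm; force is the grip in N (None keeps the last); returns when the fingers have stopped.
- hold(seconds).
- solve_ik(position, orientation): joint angles nearest the present ones, or None.
- read_state(): the state.
- capture(name): name is "scene" or "top"; returns (picture, depth): 400x640x3 uint8, red, green, blue; 400x640 float32, mm along the optical axis (not along the pixel's ray), 0 where there is no reading.
- camera_model(name): a dict with "fx", "fy", "cx", "cy" (pixels), "distortion" ([k1, k2, p1, p2, k3] as OpenCV has them; the pictures are not rectified), "rvec" (rotation vector, rad) and "tvec" (3), from world to camera coordinates, as OpenCV has them. Camera axes: x right, y down, z forward; pixel columns grow to the right and rows downward; lengths in mm; the calibration is good to about 2 mm. A picture is of the moment at which its call begins. camera_model takes no time and is no camera call.
A pose or a line that the arm cannot do raises Unreachable and nothing moves.
- job_done(): hands the job in; it is judged then, once.
Trained networks look in the newest picture that a camera, given by its name, has taken for a name from the list of things; names that differ only in an ending like _2 or _b are one class to them, and where a whole thing is asked for, a point or a joint stands for the part that bears it (a point fixed in the world has none). Each returns a list of dicts, best first, with "conf" (0 to 1); they miss things now and then, are a little off and sometimes report something else, mostly with a low value. They report only what shows in the picture. A call takes as long as a camera call. They do not tell look-alikes from the thing itself.
- cut_out(thing, camera): "region" (400x640 bool, what is visible of it) and "at" ([row, column] in pixels, amid what is visible of it).
- mark_of(thing, camera): "at" ([row, column] in pixels: a listed point, or the origin of a listed thing).
The state is a dict: "t": time; "joint_pos": joint angles; "qd": joint speeds; "joint_efforts": joint torques, N m; "tcp_pos": TCP position; "tool_rot": TCP orientation; "wrist_force": force on the tool from outside, world axes, zero at the start; "moment": the same for the moment, N m; "grip_width": finger opening in mm; "gripper_force": force on a finger pad.
Only numpy, scipy, OpenCV 4.12 (cv2) and the standard library are available. Lean on these libraries where they do the work, as an engineer would, in place of code of your own. Each camera call takes 0.05 s, during which the arm holds its last target. There are 200 camera calls.

## Working session

There is one attempt and no reset: what is moved stays moved. The work goes in short steps, each a Python script; the robot and the scene stay as the last script left them, time stands still between calls to the robot, and variables do not carry over. Pictures are saved under pics/ and viewed, at most 10 in all, crops included, and the job is handed in when it is done.

```bash
mkdir -p pics; cat > h.py <<'E'
from rig import *
import numpy as np, cv2
def cam(n):
    m=camera_model(n); K=np.array([[m['fx'],0,m['cx']],[0,m['fy'],m['cy']],[0,0,1.]])
    R=cv2.Rodrigues(np.array(m['rvec'],float))[0]; return K,np.array(m['distortion'],float),R,np.array(m['tvec'],float).ravel()
def ray(n,rc):
    K,d,R,t=cam(n); p=cv2.undistortPoints(np.array([[[rc[1],rc[0]]]],float),K,d).ravel()
    return -R.T@t, R.T@np.array([p[0],p[1],1.])
def atz(n,rc,z):
    c,v=ray(n,rc); return c+v*(z-c[2])/v[2]
def world(n,rcs,dep):
    K,d,R,t=cam(n); rcs=np.asarray(rcs); z=dep[rcs[:,0],rcs[:,1]]; ok=z>0; rcs=rcs[ok]; z=z[ok]
    p=cv2.undistortPoints(rcs[:,None,::-1].astype(float),K,d)[:,0]
    return (np.c_[p*z[:,None],z]-t)@R, rcs
def save(n,im): cv2.imwrite('pics/'+n+'.png',im[:,:,::-1])
E
python3 - <<'E'
from h import *
s=read_state();print(s['t'],s['tool_rot'])
for n in ('scene','top'):
    im,d=capture(n);save(n+'0',im);np.save(n,d);print(n,-cam(n)[2].T@cam(n)[3])
    for th in ['tin_red','tin_yellow','tin_blue','rack','jar','scissors','tape']:
        for c in cut_out(th,n):
            r=np.argwhere(c['region']);
            w,_=world(n,r,d)
            zt=np.percentile(w[:,2],95); tp=w[abs(w[:,2]-zt)<6]
            print(n,th,round(c['conf'],2),np.round(c['at']),len(r),'top z',zt.round(),'c',((tp.min(0)+tp.max(0))/2).round(),'ext',np.ptp(tp,axis=0).round())
    for th in ['rack','rack_stop','rack_flare']:
        for c in mark_of(th,n): print(n,th,round(c['conf'],2),np.round(c['at']),atz(n,c['at'],0).round(1))
E
```

```text
0.0 [ 1.55744856e-01  9.87796791e-01 -9.62943152e-04 -3.34713846e-04]
scene [1256.96640186  353.84911439 1194.92518829]
scene tin_red 0.78 [237. 250.] 1017 top z 65.0 c [ 665. -189.   64.] ext [92. 91.  9.]
scene tin_yellow 0.95 [188. 213.] 937 top z 65.0 c [ 553. -372.   64.] ext [91. 92. 10.]
scene tin_yellow 0.28 [326. 446.] 1542 top z 102.0 c [682. 396. 101.] ext [86. 87. 10.]
scene tin_blue 0.9 [169. 258.] 778 top z 65.0 c [ 412. -309.   64.] ext [90. 88.  9.]
scene tin_blue 0.8 [126. 282.] 1413 top z 88.0 c [ 222. -322.   87.] ext [128. 126.  10.]
scene tin_blue 0.67 [155. 204.] 817 top z 65.0 c [ 442. -494.   64.] ext [90. 94.  9.]
scene rack 0.93 [260. 379.] 4474 top z 31.0 c [535. 143.  31.] ext [180. 347.  12.]
scene jar 0.94 [327. 448.] 1524 top z 102.0 c [681. 396. 101.] ext [88. 87. 10.]
scene scissors 0.83 [290. 299.] 484 top z 14.0 c [734.  24.  12.] ext [109. 121.   9.]
scene tape 0.82 [218. 413.] 366 top z 27.0 c [369. 205.  26.] ext [64. 61. 10.]
scene rack 0.73 [233. 334.] [520.1  10.4   0. ]
scene rack_stop 0.71 [283. 421.] [563.4 298.3   0. ]
scene rack_flare 0.7
[... 202 characters left out ...]
 63.] ext [90. 90. 11.]
top tin_blue 0.95 [210. 443.] 668 top z 65.0 c [ 441. -497.   64.] ext [83. 88. 10.]
top tin_blue 0.79 [219. 393.] 633 top z 64.0 c [ 413. -312.   63.] ext [87. 87. 10.]
top tin_blue 0.58 [275. 397.] 1360 top z 86.0 c [ 222. -326.   85.] ext [124. 126.   9.]
top rack 0.6 [177. 259.] 3022 top z 28.0 c [531. 137.  28.] ext [178. 341.  12.]
top jar 0.72 [133. 188.] 773 top z 102.0 c [679. 396. 101.] ext [83. 85. 10.]
top scissors 0.88 [131. 296.] 289 top z 13.0 c [726.  21.  12.] ext [101. 120.  10.]
top tape 0.7 [230. 242.] 285 top z 27.0 c [369. 202.  25.] ext [58. 59.  9.]
top rack 0.62 [184. 296.] [528.9  20.7   0. ]
top rack_flare 0.6 [188. 312.] [515.3 -37.3   0. ]
```

```bash
python3 - <<'E'
import cv2
a=cv2.imread('pics/scene0.png')[90:350,170:490]
cv2.imwrite('pics/crop0.png',cv2.resize(a,None,fx=2.3,fy=2.3,interpolation=cv2.INTER_CUBIC))
E
```

```text
(no output)
```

View pics/crop0.png

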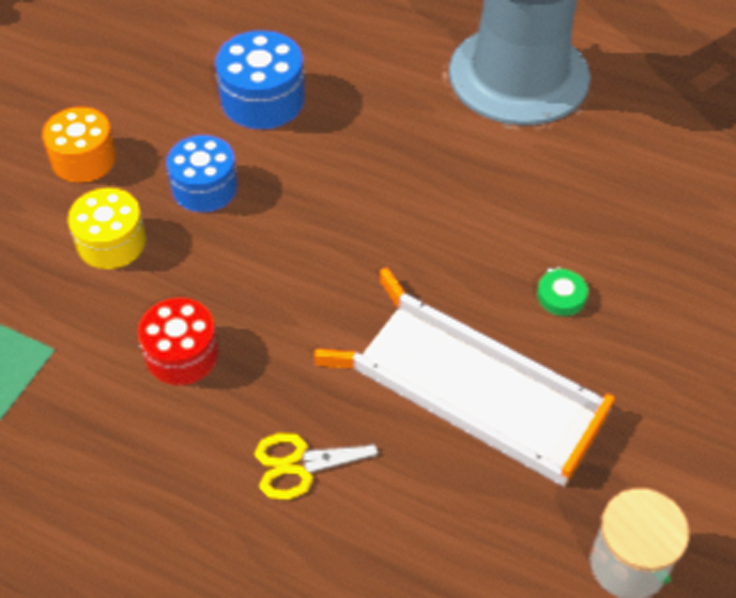

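View pics/top0.png

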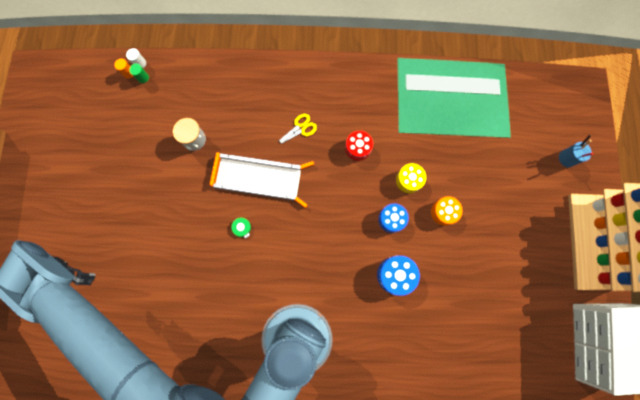

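Scene picture: red tin at (col 250, row 237), yellow at (213,188). The blue-like ones are small blue (258,169), big blue (282,126; 126 mm across) and orange (204,155). The small blue at (258,169) is the one meant, and the crop confirms it. Next I fit the rack and refine the tin positions.

```bash
python3 - <<'E'
from h import *
from scipy.optimize import least_squares
for n in ('scene','top'):
    d=np.load(n+'.npy'); im=cv2.imread(f'pics/{n}0.png')[:,:,::-1]
    w,rc=world(n,np.argwhere(d>0),d); col=im[rc[:,0],rc[:,1]].astype(int)
    for nm,c in dict(red=(664,-190),yel=(552,-373),blu=(412,-310)).items():
        s=(np.hypot(w[:,0]-c[0],w[:,1]-c[1])<65)&(w[:,2]>50)
        p=w[s][:,:2]; (x,y),r=cv2.minEnclosingCircle(p.astype(np.float32)); print(n,nm,p.mean(0).round(1),(round(x,1),round(y,1),round(r,1)),np.median(w[s][:,2]).round(1))
    box=(w[:,0]>440)&(w[:,0]<630)&(w[:,1]>-60)&(w[:,1]<320)
    org=box&(col[:,0]>170)&(col[:,2]<70)&(col[:,0]-col[:,1]>60)&(w[:,2]>12)
    rail=box&(w[:,2]>19)&(w[:,2]<36)&~org
    st=org&(w[:,1]>200); fl=org&(w[:,1]<60)
    print('stop',w[st].mean(0).round(1),st.sum(),np.ptp(w[st],axis=0).round())
    for h in (0,1):
        s=fl&((w[:,0]>525)==h); q=w[s]; print('flare',h,s.sum(),q.mean(0).round(1),'tip',q[q[:,1].argmin()].round(1))
    P=w[rail&(w[:,1]>30)&(w[:,1]<260)][:,:2]
    # two parallel lines x = a + b*y -/+ 54*sqrt(1+b^2)
    f=lambda q:(lambda r:np.abs(r)-q[2])((P[:,0]-q[0]-q[1]*P[:,1])/np.hypot(1,q[1]))
    r=least_squares(f,[520,.05,54],loss='soft_l1',f_scale=3); print('axis x=a+b*y',r.x.round(3),len(P))
print(atz('top',(144,360),60))
E
```

```text
scene red [ 667.1 -188.4] (665.0, -190.8, 47.2) 61.2
scene yel [ 556.  -370.1] (553.0, -369.7, 49.9) 61.5
scene blu [ 415.9 -307.6] (414.1, -310.8, 48.8) 61.3
stop [568.5 305.9  39.3] 160 [119.  22.  23.]
flare 0 61 [460.6   3.   24.3] tip [448.4 -16.4  26.4]
flare 1 86 [594.3 -12.9  23.3] tip [598.2 -32.4  29.6]
axis x=a+b*y [5.2798e+02 1.2400e-01 5.3946e+01] 677
top red [ 662.7 -194.5] (663.4, -195.3, 46.7) 59.5
top yel [ 551.3 -373.5] (552.4, -373.9, 46.7) 59.6
top blu [ 412.3 -312.6] (413.6, -313.2, 45.3) 60.2
stop [562.6 301.2  31.8] 110 [114.  17.  34.]
flare 0 41 [4.578e+02 2.000e-01 2.460e+01] tip [445.5 -17.8  27.5]
flare 1 41 [590.1 -16.9  24.7] tip [595.8 -36.6  20.8]
axis x=a+b*y [5.25296e+02 1.24000e-01 5.40050e+01] 405
[ 661.48938217 -196.01645527   60.        ]
```

```bash
cat >> h.py <<'E'
from scipy.spatial.transform import Rotation as Rn
U=np.array([.123,.9924]); M=np.array([529.,19.]); OFF=51.4
def lane(x): return M+U*x
def rot(d):
    d=np.r_[d,0]/np.hypot(*d); best=None; q0=np.array(read_state()['joint_pos'])
    z=np.array([0,0,-1.]); 
    return [Rn.from_matrix(np.c_[s*d,np.cross(z,s*d),z]).as_quat() for s in (1,-1)]
def pick(p,d):
    q0=np.array(read_state()['joint_pos']); o=[(abs(j-q0).max(),r) for r in rot(d) if (j:=solve_ik(list(p),list(r))) is not None]
    return list(min(o,key=lambda a:a[0])[1])
def un(v): v=np.asarray(v,float); return v/np.hypot(*v)
E
python3 - <<'E'
from h import *
T=np.array([663.5,-192.5]); G=lane(-110); d=un(G-T)
p=T-d*(OFF+35); r=pick([*p,150],d)
set_gripper(44,30)
move_to([*p,150],r); print(read_state()['t'],read_state()['joint_pos'])
move_l([*p,60],rate=150)
print(move_l([*p,-2],rate=40,guard=6)); s=read_state(); print(s['t'],s['tcp_pos'],s['wrist_force'],s['grip_width'])
move_l([*p,s['tcp_pos'][2]+18],rate=80)
im,_=capture('scene'); save('s1',im)
print(read_state()['t'])
E
```

```text
5.125 [-4.62813478e-01  6.10452704e-01  1.25809509e+00  9.09570426e-05
  1.27294718e+00 -1.42981684e+00]
True
6.9333 [ 734.3491624  -241.4999403    15.01909137] [-0.54727084  0.35333673  5.23161624] 44.21003552453488
7.375
```

View pics/s1.png

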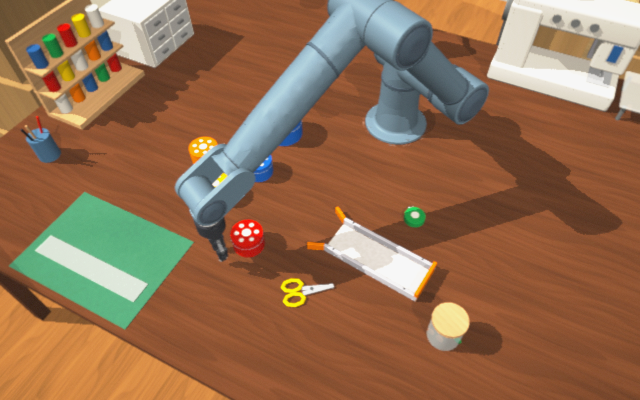

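The gripper stands behind the red tin at about (220,250), and the fingertips touch the table at TCP z = 15. Now I push red.

```bash
cat >> h.py <<'E'
Z=33
def st(m):
    s=read_state(); p=np.array(s['tcp_pos'][:2])-M; print(m,round(s['t'],1),'lane x,y',(p@U).round(1),(p@np.array([-U[1],U[0]])).round(1),np.round(s['wrist_force'],1))
def seg1(d,G,rate=130):
    print(move_l([*(G-d*OFF),Z],rate=rate,guard=25)); st('seg1')
def swing(d,G,n=1):
    "back off and go round the tin at G from push direction d to U"
    e=G-d*(OFF+28); move_l([*e,Z],rate=150)
    a0=np.arctan2(d[1],d[0]); a1=np.arctan2(U[1],U[0])
    for k in range(1,n+1):
        a=a0+(a1-a0)*k/n; v=np.array([np.cos(a),np.sin(a)]); p=G-v*(OFF+28)
        move_l([*p,Z],pick([*p,Z],v),rate=150)
def find(name):
    im,dd=capture('scene'); out=[]
    for c in cut_out(name,'scene'):
        w,_=world('scene',np.argwhere(c['region']),dd); w=w[(w[:,2]>52)&(w[:,2]<72)]
        if len(w)>20: out.append((round(c['conf'],2),((w.min(0)+w.max(0))/2)[:2]+[-1,-2]))
    return im,out
E
python3 - <<'E'
from h import *
T=np.array([663.5,-192.5]); G=lane(-110); d=un(G-T)
seg1(d,G); swing(d,G,2); st('swung')
im,o=find('tin_red'); save('s2',im); print(G,o)
E
```

```text
False
seg1 9.2 lane x,y -134.0 -45.8 [ 0.4  0.2 -0.2]
swung 10.9 lane x,y -189.2 -0.4 [-1.  -0.6  0.8]
[515.47  -90.164] []
```

View pics/s2.png

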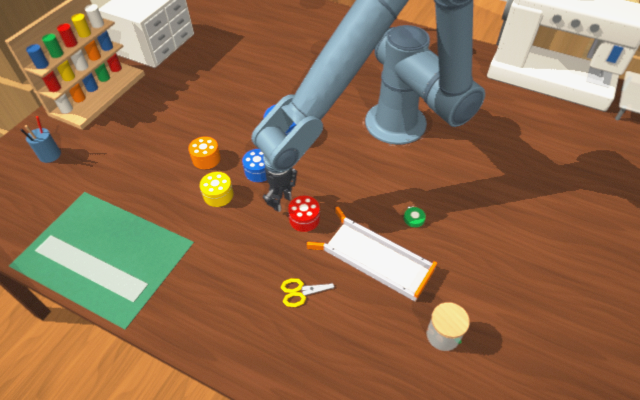

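Red (lid at 304,207) now stands in front of the flare, ahead of the gripper. I'll locate it by colour, then push it down the lane.

```bash
cat >> h.py <<'E'
def lxy(p): p=np.asarray(p)[:2]-M; return (p@U).round(1),(p@np.array([-U[1],U[0]])).round(1)
def push(xc,guard=20,rate=110):
    print(move_l([*lane(xc-OFF),Z],rate=rate,guard=guard)); st('push')
E
python3 - <<'E'
from h import *
p=atz('scene',(207,304),60); print('red',lxy(p))
if abs(lxy(p)[1])<15:
    push(243); 
    move_l([*lane(243-OFF-60),Z],rate=200)
    a=lane(243-OFF-80); move_l([*a,130],rate=250); st('up')
    im,o=find('tin_red'); print([(c,lxy(q)) for c,q in o]); save('s3',im)
E
```

```text
red (np.float64(-109.4), np.float64(2.5))
True
push 14.2 lane x,y 185.4 -0.1 [ 0.2 -1.9  1.8]
up 15.2 lane x,y 112.3 0.1 [-0.3 -0.6  0.2]
[(0.71, (np.float64(235.7), np.float64(0.6)))]
```

View pics/s3.png

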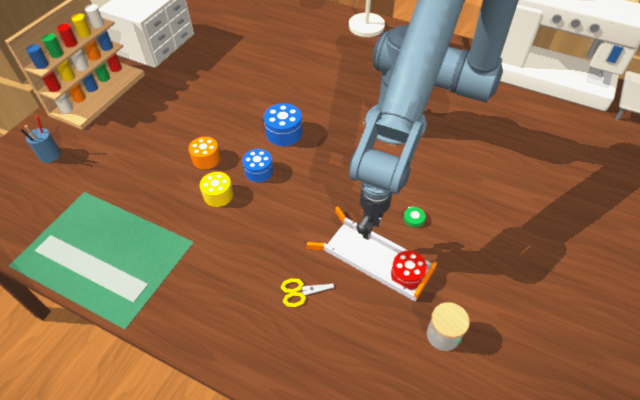

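Red rests at the stop (lid at 408,267; lane x ≈ 237). Next is yellow.

```bash
cat >> h.py <<'E'
def job(T,xc,pre=-110,n=1):
    T=np.array(T,float); G=lane(pre); d=un(G-T); p=T-d*(OFF+30); r=pick([*p,130],d)
    move_to([*p,130],r); st('above'); move_l([*p,Z],rate=200)
    seg1(d,G); swing(d,G,n); push(xc+4)
    move_l([*lane(xc-OFF-60),Z],rate=200)
    a=lane(xc-OFF-80); move_l([*a,130],rate=250); st('up')
E
python3 - <<'E'
from h import *
job((552.5,-372),147)
for n in ('tin_red','tin_yellow','tin_blue'):
    im,o=find(n); print(n,[(c,q.round(),lxy(q)) for c,q in o])
save('s4',im)
E
```

```text
above 17.4 lane x,y -462.8 -92.3 [-0.3 -0.4 -0.1]
False
seg1 20.6 lane x,y -160.0 -13.1 [ 1.5 -1.7  1.7]
True
push 23.7 lane x,y 93.4 -0.1 [-0.1 -3.7  2.5]
up 24.7 lane x,y 16.4 0.1 [-0.2  0.4 -1.1]
tin_red [(0.72, array([558., 253.]), (np.float64(235.7), np.float64(-0.4)))]
tin_yellow [(0.91, array([548., 162.]), (np.float64(144.2), np.float64(-0.8)))]
tin_blue [(0.9, array([ 412., -311.]), (np.float64(-341.4), np.float64(75.7))), (0.87, array([ 441., -496.]), (np.float64(-521.6), np.float64(24.2))), (0.79, array([ 243., -317.]), (np.float64(-368.5), np.float64(242.3)))]
```

View pics/s4.png

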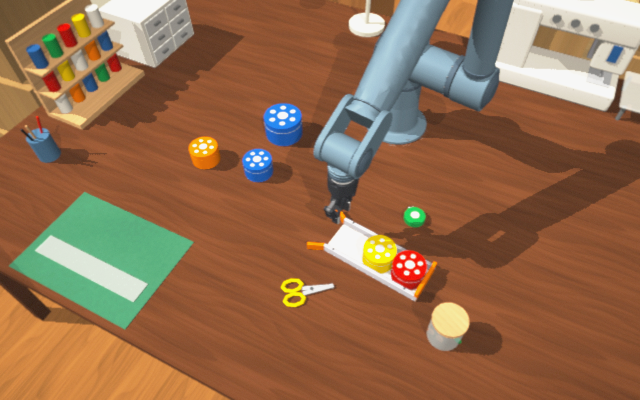

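Yellow (379,250) stands against red (409,267), with about 91.5 mm between centres. Next is the small blue tin at (258,160).

```bash
python3 - <<'E'
from h import *
job((412.5,-311.5),55)
for n in ('tin_red','tin_yellow','tin_blue'):
    im,o=find(n); print(n,[(c,q.round(),lxy(q)) for c,q in o])
save('s5',im)
E
```

```text
above 26.6 lane x,y -419.0 99.5 [-0.4  0.3  0.2]
False
seg1 29.5 lane x,y -159.1 15.8 [-1.1 -1.9  2.5]
True
push 31.9 lane x,y 1.5 -0.2 [ 0.4 -4.4  2.9]
up 32.9 lane x,y -75.5 0.2 [ 0.1  0.3 -0.5]
tin_red [(0.74, array([559., 253.]), (np.float64(235.6), np.float64(-1.4))), (0.32, array([548., 161.]), (np.float64(143.2), np.float64(-1.7)))]
tin_yellow [(0.75, array([546., 163.]), (np.float64(144.8), np.float64(0.3)))]
tin_blue [(0.94, array([536.,  70.]), (np.float64(51.9), np.float64(-0.3))), (0.81, array([ 274., -335.]), (np.float64(-382.8), np.float64(209.2))), (0.55, array([ 442., -497.]), (np.float64(-523.0), np.float64(22.5)))]
```

View pics/s5.png

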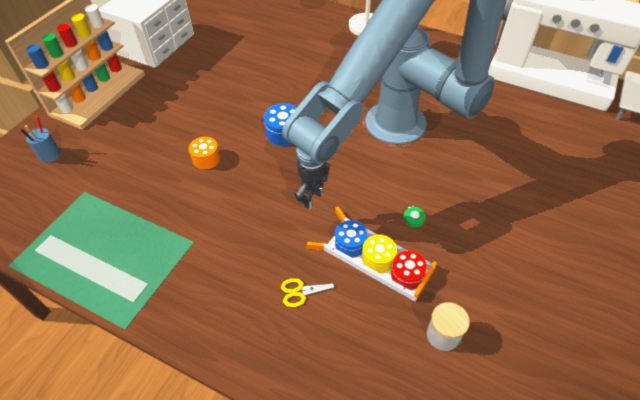

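The picture shows blue (350,235), yellow (379,250) and red (409,267) in single file. The push end positions are 92 mm apart, so the tins touch one another, and the gripper is clear.

```bash
python3 -c "
from rig import *
print(job_done())"
```

```text
the job is handed in; nothing more can be done
None
```

The red, yellow and small blue tins stand upright in the lane, touching in that order from the end stop by my measurements; the jar, scissors and tape measure were left alone, and I handed the job in at about 33 s (no verdict was returned).

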